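# Grade nuts on a tipping tray

### The arm

A 7-joint arm with a two-finger parallel gripper is mounted at the origin on the work surface; the furniture and walls round the work are solid. World frame = base frame: x ahead of the robot, y to its left, z up, the work surface at z = 0. Lengths are in m, angles in rad, forces in N, time in s.
With the tool pointing down it reaches from about 0.35 to 0.9 m from the base axis. Payload 8.1 kg.
Tool frame: the origin (TCP) lies at the very end of the fingers, on their centre line; the grasp point (between the pads) lies 19 mm behind it (arm.tcp_to_grasp is the z of the grasp point in the tool frame, in m); z points along the fingers, y is the line along which they close (so a half turn about z gives the same grasp; the last joint's range is limited). The gripper opens to 92 mm and grips with 3 to 60 N. Pads are 19 mm wide; open, the fingers measure 130 mm over their backs; the gripper's body (75 mm by 190 mm) begins 47 mm behind the grasp point.
Start: joints at [1.001, 0.434, 0.025, 1.573, -0.012, 1.134, -0.075], TCP at [0.281, -0.558, 0.227] pointing down, gripper open.
Joint ranges: [-2.62, 2.62], [-0.44, 2.09], [-1.27, 1.32], [0.08, 2.57], [-1.32, 4.46], [0.12, 2], [-2.74, 2.74]. Speed limits (rad/s): [2.22, 2.22, 3.01, 3.01, 3.14, 3.14, 3.14].

### API

Orientations are given as a rotation vector (axis times angle).
In Python, from cell import readout, vision, sign_off, arm gives the robot as it stands. The module is installed in compiled form; this text tells all that it offers.
- The arm moves only by the shell command python3 -m creep 'ROWS' [FORCE]. ROWS is JSON, a list of rows, each a list of 5 numbers: the shift along the tool's x, y, z in units of 4 cm (1.0 is 4 cm), then the turn about the tool's z in units of 4 degrees (1.0 is 4 degrees), then the opening, from 0 (shut) to 1 (fully open). A call has 1 to 12 rows; each row shifts and turns the commanded pose from where the row before left it, along the tool's axes as they then stand; what a row does not reach is not made up. A row lasts 1/8 s, in which the tool goes at most 62.5 mm and 10.7 degrees, less where a joint would pass 70% of its speed; a pose out of reach is approached as far as the arm can. A call with a number of a shift or a turn outside -1 to 1 is refused whole. A call with a gripper value outside its range is refused whole. The fingers move at their own pace and stop on an object; FORCE is the grip in N (left out, the last holds). Time passes only in rows, so rows that do not move let the fingers close. It gives the time, the measured TCP pose, the force, the opening and the grip force at its end, in the units of the state.
- readout.observe(): the state, without advancing time (a new reading comes with each control period).
- vision.get_image(name): name is "scene" or "top" or "wrist"; returns a dict with "pixels" (384x512x3 uint8, blue, green, red), "z_map" (384x512 float32, m along the optical axis (not along the pixel's ray), 0 where there is no reading), "camera_matrix" (3x3 intrinsics, pixels), "position" and "rotation" of the camera in the world. Camera axes: x right, y up, looking along -z (the intrinsics and any distortion apply to the point x, -y, -z); pixel columns grow to the right and rows downward; lengths in m; the calibration is good to about 2 mm. The wrist camera is an equidistant fisheye: a pixel r from the principal point sees the ray r / f radians off the axis. A picture is of the moment at which its call begins.
- sign_off(): hands the job in; it is judged then, once.
The state is a dict: "clock": time; "joints": joint angles; "dq": joint speeds; "joint_efforts": joint torques, N m; "position": TCP position; "ee_rot": TCP orientation; "force": force on the tool from outside, world axes, zero at the start; "ft_torque": the same for the moment, N m; "width": opening from 0.0 (shut) to 1.0 (fully open); "gripper_force": force on a finger pad.
Only numpy, scipy, OpenCV 4.12 (cv2) and the standard library are available. Lean on these libraries where they do the work, as an engineer would, in place of code of your own. Each camera call takes 0.05 s, during which the arm holds its last target. There are 200 camera calls.

### The job

Grade the three nuts on the tipping tray. Press the flange at its pocket end slowly down onto the stop and keep it pressed there, firmly but not hard (about 15 N), until both small nuts have slid under the gate and lie at the end of the pocket, while the large nut stays behind the gate. Then bring the tray back level by pressing the flange at its other end slowly down onto its stop just as firmly for a moment, and let go. Touch only the tray: leave the nuts and the other things on the bench alone, and do not slam or force the tray.

Things in the scene. Friction and masses are not known exactly. Their poses are not given: they have to be found in the camera images.
- stand: Grey steel stand, fixed to the bench, with its tray: base plate 100 x 128 x 8 mm, two cheeks (124 mm apart outside) that carry the tray's pivot 140 mm above the bench, rubber-tipped stops under the tray. Origin on the bench under the pivot; x runs along the level tray toward the pocket end, y along the pivot axis, z up.
- tray (a joint): Tipping angle (rad) about the stand's y axis: 0 = level, on the start end's stop; grows as the pocket end goes down, to its stop: a screw set anywhere from 0.40 to 0.50 rad. The pivot is stiff: it stays as left; turning it takes about 4 to 6 N at a flange. On a stop the force climbs within a millimetre or two. Nuts start to slide between about 0.2 and 0.35 rad and take up to 1.5 s to arrive.
- press_pocket_end (a point): Middle of the upper face of the flange at the pocket end, 132 mm from the pivot along the tray and 28 mm above it when level; moves with the tray. The flange is flat, level with the rim, 4 mm thick, 70 mm wide across the tray, and reaches from the end wall's inside 22 mm inward of this point to 23 mm outward. Axes as point gate's.
- press_start_end (a point): The same point on the equal flange at the other end (the start end), 132 mm from the pivot on the side away from the pocket.
- gate (a point): Point on the floor of the bare aluminium tray (inside 220 x 100 mm, walls 4 mm, rim 22 mm over the floor, floor 146 mm over the bench when level) under the middle of the gate: a dark 4 mm plate across the tray, 30 mm from the pivot toward the pocket end, with a slot 11.5 mm high below it. x points to the pocket end, y across, z up from the floor. The 80 mm beyond the gate is the pocket.
- large_nut: Large hex nut, 27 x 26 x 13 mm, lying flat in the start half of the tray; too tall for the slot under the gate. Origin at the centre of its underside.
- small_nut_a: Small hex nut, 20 x 22 x 10 mm, lying flat in the start half of the tray; passes under the gate. Origin at the centre of its underside.
- small_nut_b: The other small hex nut, the same.
- hex_bolt: Bystander: steel bolt 60 mm tall, standing on its head of 28 mm. Origin at the centre of its underside.
- feeler_gauge: Bystander: flat dark gauge, 62 x 72 x 15 mm. Origin at the centre of its underside.
- tape_measure: Bystander: white tape measure, 97 x 78 x 38 mm, lying flat. Origin at the centre of its underside.

How it is judged:
By the outcome, as a careful person would: the job done as asked, in the order asked, and still so for the second after the job is handed in, with the robot touching nothing.
It also fails if it takes over 51 s, if anything falls off the work surface, if the arm or the gripper's body presses on something with over 40 N, if the wrist force passes 120 N, or if a joint passes its speed limit or range.

## Working session

There is one attempt and no reset: what is moved stays moved. The work goes in short steps, Python scripts to look and compute and a shell command to move; the robot and the scene stay as the last step left them, time stands still between calls to the robot, and variables do not carry over. Pictures are saved under pics/ and viewed, at most 10 in all, crops included, and the job is handed in when it is done.

```bash
mkdir -p pics; python3 - <<'E'
from cell import readout, vision
import cv2,numpy as np
for n in("scene","top"):
    im=vision.get_image(n); cv2.imwrite(f"pics/{n}0.png",im["pixels"]); np.savez(f"{n}0.npz",**im)
    print(n,im["position"],im["rotation"],im["camera_matrix"])
s=readout.observe(); print(s)
E
```

```text
scene [0.07786459 0.38754052 0.86679805] [ 0.27948303 -0.84692616 -2.32733062] [[453.81561337   0.         252.16782849]
 [  0.         453.81561337 191.43181942]
 [  0.           0.           1.        ]]
top [ 0.39877873 -0.107054    1.11087782] [ 0.07714059 -0.04351614 -1.54494204] [[365.58284241   0.         256.46046753]
 [  0.         365.58284241 194.6158611 ]
 [  0.           0.           1.        ]]
{'clock': 0.1, 'joints': array([ 1.00139786,  0.43516059,  0.02499663,  1.57399307, -0.01158023,
        1.13397482, -0.0750703 ]), 'dq': array([ 0.00032569, -0.00215605,  0.000443  , -0.00126272, -0.00077694,
       -0.00121175,  0.00082971]), 'joint_efforts': array([ 2.15103209e-03, -6.69128609e+01,  9.87664908e-01, -3.15153050e+01,
       -6.05442747e-02,  3.73349246e-02,  3.46189347e-05]), 'position': array([ 0.28100491, -0.55777038,  0.22602423]), 'ee_rot': array([-3.05515587e+00, -7.26223704e-01,  7.38412959e-04]), 'force': array([-0.2092324 , -0.67595918,  0.43775091]), 'ft_torque': array([ 0.05707075, -0.03446523,  0.04110919]), 'gripper_force': 0.0, 'width': 1.000741275642657}
```

View pics/scene0.png

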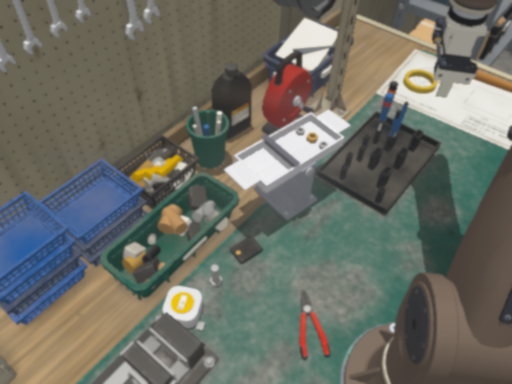

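View pics/top0.png

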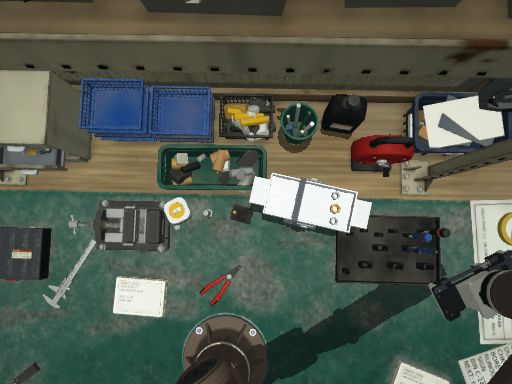

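Scene: the tray is at about (290,150). Top: pocket end at left (259,190), gate at (299,202), nuts near (335,195), (334,208) and (334,222), start end at right (362,215). Next I measure the tray from both views.

```bash
cat > h.py <<'E'
import numpy as np
from scipy.spatial.transform import Rotation as R
def cloud(im):
    z=im["z_map"];K=im["camera_matrix"];v,u=np.mgrid[:z.shape[0],:z.shape[1]]
    p=np.stack([(u-K[0,2])/K[0,0]*z,-(v-K[1,2])/K[1,1]*z,-z],-1)
    Rm=np.array(im["rotation"]);Rm=R.from_rotvec(Rm).as_matrix() if Rm.ndim==1 else Rm
    return p@Rm.T+im["position"]
E
python3 - <<'E'
import numpy as np,cv2
from h import *
for n,(u0,u1,v0,v1) in {"top":(240,380,165,240),"scene":(215,360,100,215)}.items():
    im=np.load(n+"0.npz");P=cloud(im)[v0:v1,u0:u1].reshape(-1,3);ok=im["z_map"][v0:v1,u0:u1].ravel()>0
    P=P[ok]; print(n,"z hist",np.histogram(P[:,2],bins=np.arange(.13,.2,.005)))
    m=(P[:,2]>.14)&(P[:,2]<.185)&(P[:,0]<.65)&(P[:,0]>.35)
    r=cv2.minAreaRect(P[m,:2].astype(np.float32));print(r,cv2.boxPoints(r).tolist())
    f=P[(P[:,2]>.162)&(P[:,2]<.175)&(P[:,0]<.65)];r=cv2.minAreaRect(f[:,:2].astype(np.float32));print("rim",r,np.median(f[:,2]))
im=np.load("top0.npz");P=cloud(im)
for u,v in [(260,191),(299,202),(335,195),(334,208),(334,222),(362,215),(280,198)]:print(u,v,P[v,u])
from cell import readout
s=readout.observe();print(R.from_rotvec(s["ee_rot"]).as_matrix())
E
```

```text
top z hist (array([   0,    0,  541, 2273,  178,  129,   96,  983,  255,  214,   10,
          0,    0,    0]), array([0.13 , 0.135, 0.14 , 0.145, 0.15 , 0.155, 0.16 , 0.165, 0.17 ,
       0.175, 0.18 , 0.185, 0.19 , 0.195, 0.2  ]))
((0.45629414916038513, -0.22376693785190582), (0.31032124161720276, 0.13189774751663208), 79.66107177734375) [[0.3635692894458771, -0.3645723760128021], [0.49332544207572937, -0.3882441520690918], [0.5490189790725708, -0.08296149969100952], [0.4192628562450409, -0.05928972363471985]]
rim ((0.45658355951309204, -0.2240484207868576), (0.3099192976951599, 0.10923437029123306), 78.46308898925781) 0.16840011996479348
scene z hist (array([  77,   76,  319, 2081,  390,  430,  335, 1304,  170,  248,    5,
          0,    0,    0]), array([0.13 , 0.135, 0.14 , 0.145, 0.15 , 0.155, 0.16 , 0.165, 0.17 ,
       0.175, 0.18 , 0.185, 0.19 , 0.195, 0.2  ]))
((0.5047197937965393, -0.2397373914718628), (0.3154838979244232, 0.24455909430980682), 71.43302154541016) [[0.3385775685310364, -0.3503338098526001], [0.5704078078269958, -0.42820459604263306], [0.6708620190620422, -0.1291409730911255], [0.43903177976608276, -0.05127018690109253]]
rim ((0.4528791010379791, -0.22170919179916382), (0.3118038475513458, 0.11027158796787262), 78.49414825439453) 0.16807254012742578
260 191 [ 0.48104429 -0.09475859  0.16698682]
299 202 [ 0.45455107 -0.19538648  0.17414421]
335 195 [ 0.47705783 -0.29245538  0.14564939]
334 208 [ 0.44268563 -0.29007212  0.14607867]
334 222 [ 0.40597298 -0.29012759  0.14760791]
362 215 [ 0.42551213 -0.35726149  0.16880962]
280 198 [ 0.46545532 -0.14770672  0.14778666]
[[ 8.93037029e-01  4.49982541e-01 -7.60352486e-04]
 [ 4.49983157e-01 -8.93036282e-01  1.16516460e-03]
 [-1.54718628e-04 -1.38268095e-03 -9.99999032e-01]]
```

Tray pivot is at about (0.455, -0.223), tray x at 78.5°. The pocket flange point is (0.4815, -0.0935, 0.168) and the start one (0.4285, -0.3525). I raise, close the fingers, move above the pocket end and align tool x with tray x.

```bash
python3 -m creep '[[0,0,-0.6,0,0],[0,0,-0.6,0,0],[0.97,-0.81,0,0,0],[0.97,-0.81,0,0,0],[0.97,-0.81,0,0,0],[0.97,-0.81,0,0,0],[0.97,-0.81,0,0,0],[0.97,-0.81,0,0,0],[0.97,-0.81,0,0,0],[0.97,-0.81,0,0,0],[0.97,-0.81,0,0,0],[0.97,-0.81,0,0,0]]' 20
python3 -m creep '[[0,0,0,-1,0],[0,0,0,-1,0],[0,0,0,-1,0],[0,0,0,-1,0],[0,0,0,-1,0],[0,0,0,-1,0],[0,0,0,-1,0],[0,0,0,-1,0],[0,0,0,-1,0],[0,0,0,-1,0],[0,0,0,-1,0],[0,0,0,-1,0]]'
cat > st.py <<'E'
from cell import readout
from h import *
import sys
s=readout.observe();Rm=R.from_rotvec(s["ee_rot"]).as_matrix()
print("t",s["clock"],"p",s["position"].round(4),"F",s["force"].round(2),"yaw x",np.degrees(np.arctan2(Rm[1,0],Rm[0,0])).round(1))
for n,t in {"pocket":(.4815,-.0935),"start":(.4285,-.3525),"startup":(.455-.1*.2,-.223-.1*.98)}.items():
    d=Rm.T@(np.array([*t,s["position"][2]])-s["position"]);print(n,"rows total xy",(d[:2]/.04).round(2))
E
python3 st.py; python3 - <<'E'
from cell import vision
import cv2
cv2.imwrite("pics/w1.png",vision.get_image("wrist")["pixels"])
E
```

```text
clock: 1.6
position: [0.4822, -0.0927, 0.2746]
ee_rot: [3.056, 0.726, -0.0]
force: [0.1, -0.5, 0.7]
width: 0.006
gripper_force: 0.0
clock: 3.1
position: [0.4817, -0.0942, 0.2744]
ee_rot: [-2.494, -1.909, 0.001]
force: [-0.5, 0.3, 1.2]
width: 0.007
gripper_force: 0.0
t 3.1 p [ 0.4817 -0.0942  0.2744] F [-0.48  0.34  1.2 ] yaw x 74.9
pocket rows total xy [ 0.02 -0.01]
start rows total xy [-6.58  0.4 ]
startup rows total xy [-5.78  0.35]
```

View pics/w1.png

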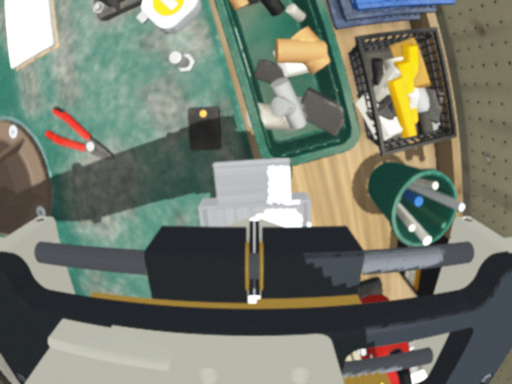

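The wrist view shows the pocket flange (about (250,178)) ahead under the shut fingers (255,298). The green bin is at upper right. I check the clearance under the gripper body before pressing.

```bash
python3 - <<'E'
from h import *
for n in("top","scene"):
    im=np.load(n+"0.npz");P=cloud(im).reshape(-1,3);ok=im["z_map"].ravel()>0;P=P[ok]
    for c in [(.4815,-.0935),(.4285,-.3525)]:
        d=P[:,:2]-c;a=np.array([.2,.98]);x=d@a;y=d@np.array([-.98,.2])
        m=(abs(x)<.06)&(abs(y)<.115);o=m&(abs(y)>.06)
        print(n,c,"max z beside",P[o,2].max(),"all",P[m,2].max())
E
python3 -m creep '[[0,0,0.6,-0.9,0],[0,0,0.6,0,0],[0,0,0.6,0,0],[0,0,0.4,0,0],[0,0,0,0,0]]'; python3 st.py
```

```text
top (0.4815, -0.0935) max z beside 0.8668515076887331 all 0.8668515076887331
top (0.4285, -0.3525) max z beside 0.8052621421557109 all 0.8052621421557109
scene (0.4815, -0.0935) max z beside 0.07600305219913983 all 0.17244131724715872
scene (0.4285, -0.3525) max z beside 0.0562440664638959 all 0.1723471479889035
clock: 3.78
position: [0.4812, -0.0942, 0.1858]
ee_rot: [-2.435, -1.983, 0.002]
force: [0.5, 0.5, -1.5]
width: 0.003
gripper_force: 0.0
t 3.775 p [ 0.4812 -0.0942  0.1858] F [ 0.51  0.5  -1.52] yaw x 78.3
pocket rows total xy [0.02 0.  ]
start rows total xy [-6.59  0.02]
startup rows total xy [-5.79  0.02]
```

```bash
python3 -m creep '[[0,0,0.1,0,0],[0,0,0.1,0,0],[0,0,0.1,0,0],[0,0,0.1,0,0],[0,0,0.05,0,0],[0,0,0.05,0,0],[0,0,0.05,0,0],[0,0,0.05,0,0],[0,0,0.05,0,0]]';python3 -m creep '[[0,0,0.06,0,0],[0,0,0.06,0,0],[0,0,0.06,0,0],[0,0,0.06,0,0],[0,0,0.06,0,0],[0,0,0.06,0,0]]'
```

```text
clock: 4.9
position: [0.4822, -0.093, 0.1611]
ee_rot: [-2.434, -1.985, -0.002]
force: [-2.0, 4.8, 6.3]
width: 0.007
gripper_force: 3.2
clock: 5.65
position: [0.4826, -0.0922, 0.1468]
ee_rot: [-2.434, -1.986, -0.003]
force: [-0.9, 6.8, 5.7]
width: 0.001
gripper_force: 3.4
```

```bash
python3 -m creep '[[0,0,0.06,0,0],[0,0,0.06,0,0],[0,0,0.06,0,0],[0,0,0.06,0,0],[0,0,0.06,0,0],[0,0,0.06,0,0],[0,0,0.06,0,0],[0,0,0.06,0,0],[0,0,0.06,0,0]]';python3 -m creep '[[0,0,0.025,0,0],[0,0,0.025,0,0],[0,0,0.025,0,0],[0,0,0.025,0,0]]'
```

```text
clock: 6.78
position: [0.4826, -0.0929, 0.1251]
ee_rot: [-2.434, -1.986, -0.003]
force: [-0.7, 4.8, 4.1]
width: 0.003
gripper_force: 3.0
clock: 7.28
position: [0.4824, -0.0934, 0.1209]
ee_rot: [-2.435, -1.985, -0.002]
force: [-0.3, 5.2, 4.2]
width: 0.005
gripper_force: 2.7
```

```bash
for i in 1 2; do :; done; python3 -m creep '[[0,0,0.025,0,0],[0,0,0.025,0,0],[0,0,0.025,0,0]]';python3 -m creep '[[0,0,0.025,0,0],[0,0,0.025,0,0]]'
```

```text
clock: 7.65
position: [0.4822, -0.0941, 0.1177]
ee_rot: [2.435, 1.984, 0.001]
force: [0.5, 4.4, 3.0]
width: 0.003
gripper_force: 2.4
clock: 7.9
position: [0.4822, -0.0944, 0.1158]
ee_rot: [2.435, 1.984, 0.0]
force: [0.0, 4.6, 6.6]
width: 0.007
gripper_force: 3.6
```

```bash
python3 -m creep '[[0,0,0.025,0,0],[0,0,0.025,0,0]]'
```

```text
clock: 8.15
position: [0.4823, -0.0945, 0.1145]
ee_rot: [2.435, 1.983, 0.0]
force: [-3.5, 3.5, 17.0]
width: 0.003
gripper_force: 8.9
```

```bash
python3 -m creep '[[0,0,0,0,0],[0,0,0,0,0],[0,0,0,0,0],[0,0,0,0,0],[0,0,0,0,0],[0,0,0,0,0]]';python3 -m creep '[[0,0,0,0,0],[0,0,0,0,0],[0,0,0,0,0],[0,0,0,0,0],[0,0,0,0,0],[0,0,0,0,0],[0,0,0,0,0],[0,0,0,0,0]]'
python3 - <<'E'
from cell import vision
import cv2,numpy as np
a=vision.get_image("top")["pixels"][165:240,235:385];b=vision.get_image("scene")["pixels"][90:190,215:365]
a=cv2.resize(a,(600,300),interpolation=2);b=cv2.resize(b,(450,300),interpolation=2)
cv2.imwrite("pics/p2.png",np.vstack([a,cv2.copyMakeBorder(b,0,0,0,150,0)]))
E
```

```text
clock: 8.9
position: [0.4823, -0.0945, 0.1145]
ee_rot: [2.435, 1.983, 0.0]
force: [-2.0, 4.0, 14.6]
width: 0.002
gripper_force: 7.2
clock: 9.9
position: [0.4823, -0.0945, 0.1146]
ee_rot: [2.435, 1.983, 0.0]
force: [-2.4, 3.6, 12.9]
width: 0.004
gripper_force: 7.2
```

View pics/p2.png

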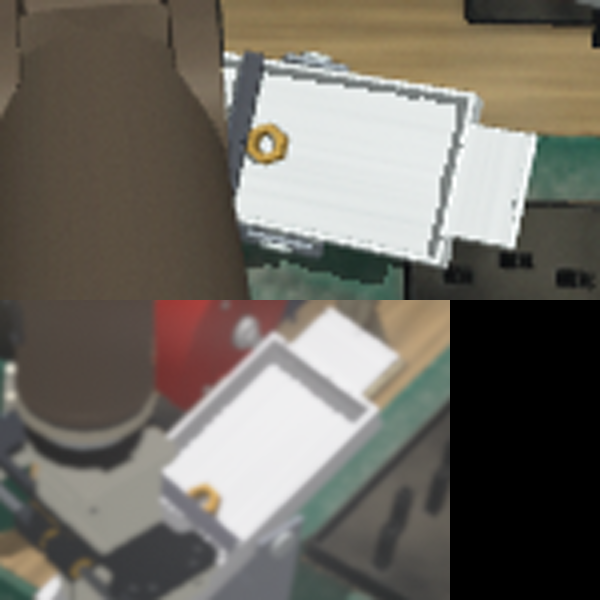

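The large (brass) nut is held at the gate (top (265,145) in the crop). Both small nuts have left the start half. The arm hides the pocket, so I hold a bit longer and try the wrist camera.

```bash
python3 -m creep '[[0,0,0.01,0,0],[0,0,0,0,0],[0,0,0,0,0],[0,0,0,0,0],[0,0,0,0,0],[0,0,0,0,0]]'
python3 - <<'E'
from cell import vision
import cv2,numpy as np
cv2.imwrite("pics/w3.png",cv2.resize(vision.get_image("wrist")["pixels"][130:330,130:390],(780,600)))
E
```

```text
clock: 10.75
position: [0.4823, -0.0945, 0.1144]
ee_rot: [2.435, 1.983, 0.0]
force: [-3.4, 5.0, 17.6]
width: 0.003
gripper_force: 8.5
```

View pics/w3.png

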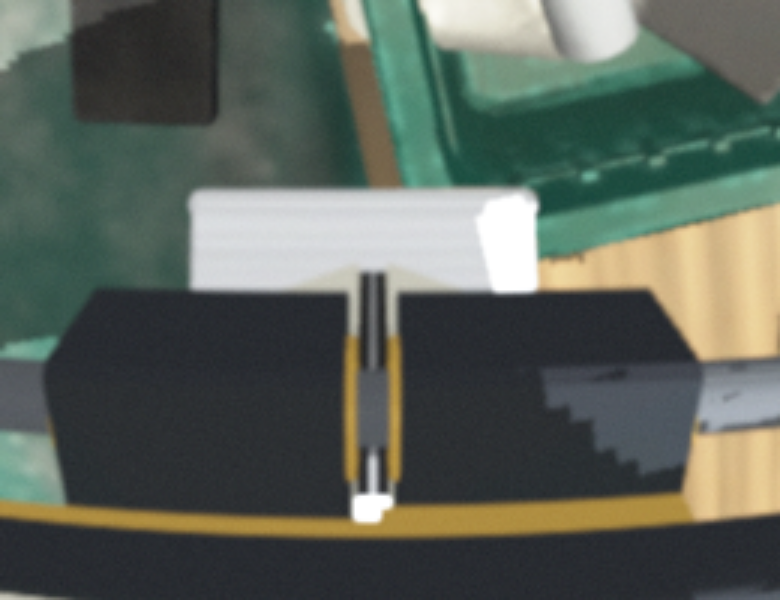

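The wrist view shows only the flange tip (360,235) past the fingers, with the pocket hidden. It has been pressed for 2.6 s, longer than nuts need, so I lift, go over to the start end and look at the pocket before levelling.

```bash
python3 -m creep '[[0,0,-0.05,0,0],[0,0,-0.2,0,0],[0,0,-0.8,0,0],[0,0,-1,0,0],[0,0,-1,0,0],[0,0,-0.9,0,0],[-0.9,0,0,0,0],[-1,0,0,0,0],[-1,0,0,0,0],[-1,0,0,0,0],[-1,0,0,0,0],[-0.9,0,0,0,0]]'; python3 st.py
python3 - <<'E'
from cell import vision
from h import *
import cv2
t=vision.get_image("top");s=vision.get_image("scene")
P=cloud(s)
a=t["pixels"][165:240,235:385];b=s["pixels"][90:190,215:365]
a=cv2.resize(a,(600,300),interpolation=2);b=cv2.resize(b,(450,300),interpolation=2)
cv2.imwrite("pics/p4.png",np.vstack([a,cv2.copyMakeBorder(b,0,0,0,150,0)]))
E
```

```text
clock: 12.3
position: [0.4335, -0.3236, 0.2712]
ee_rot: [-2.437, -1.982, 0.002]
force: [0.6, 1.1, 0.3]
width: 0.002
gripper_force: 0.0
t 12.3 p [ 0.4335 -0.3236  0.2712] F [0.57 1.09 0.25] yaw x 78.2
pocket rows total xy [5.88 0.  ]
start rows total xy [-0.73  0.03]
startup rows total xy [0.07 0.02]
```

View pics/p4.png

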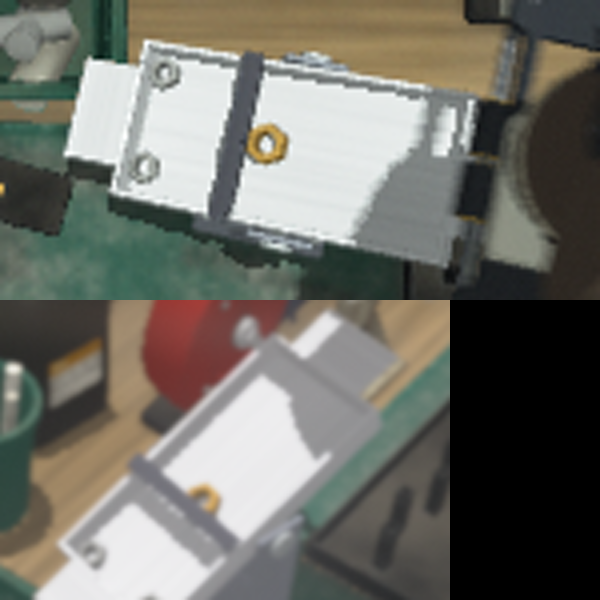

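Both small nuts are at the pocket's end wall ((165,73) and (147,165) in the crop), and the large one is behind the gate. Now I level the tray, following the flange outward.

```bash
python3 -m creep '[[-0.15,0,0.3,0,0],[0,0,0.3,0,0],[0,0,0.2,0,0],[0,0,0.1,0,0],[0,0,0.1,0,0],[0,0,0.05,0,0],[0,0,0.05,0,0],[0,0,0.05,0,0],[0,0,0.05,0,0]]';python3 -m creep '[[-0.02,0,0.06,0,0],[-0.02,0,0.06,0,0],[-0.02,0,0.06,0,0],[-0.02,0,0.06,0,0],[-0.02,0,0.06,0,0],[-0.02,0,0.06,0,0]]'
```

```text
clock: 13.52
position: [0.434, -0.3276, 0.2236]
ee_rot: [2.435, 1.984, -0.0]
force: [-2.1, -1.1, 6.8]
width: 0.009
gripper_force: 2.5
clock: 14.28
position: [0.4334, -0.3336, 0.2101]
ee_rot: [2.434, 1.981, -0.0]
force: [-1.4, -3.2, 8.5]
width: 0.006
gripper_force: 3.3
```

```bash
python3 -m creep '[[-0.02,0,0.06,0,0],[-0.02,0,0.06,0,0],[-0.02,0,0.06,0,0],[-0.02,0,0.06,0,0],[-0.02,0,0.06,0,0],[-0.02,0,0.06,0,0],[-0.02,0,0.06,0,0],[-0.02,0,0.06,0,0],[-0.02,0,0.06,0,0],[-0.02,0,0.06,0,0],[-0.02,0,0.06,0,0]]';python3 -m creep '[[-0.01,0,0.04,0,0],[-0.01,0,0.04,0,0],[-0.01,0,0.04,0,0],[-0.01,0,0.04,0,0]]'; python3 st.py
```

```text
clock: 15.65
position: [0.4317, -0.343, 0.1838]
ee_rot: [2.433, 1.98, -0.001]
force: [-0.9, -5.4, 6.9]
width: 0.003
gripper_force: 3.3
clock: 16.15
position: [0.4314, -0.3446, 0.1774]
ee_rot: [2.434, 1.98, -0.001]
force: [-1.1, -4.8, 7.0]
width: 0.007
gripper_force: 3.3
t 16.15 p [ 0.4314 -0.3446  0.1774] F [-1.14 -4.84  7.04] yaw x 78.3
pocket rows total xy [ 6.4  -0.05]
start rows total xy [-0.21 -0.03]
startup rows total xy [ 0.6  -0.03]
```

```bash
python3 -m creep '[[-0.01,0,0.03,0,0],[-0.01,0,0.03,0,0],[0,0,0.03,0,0],[0,0,0.03,0,0],[0,0,0.025,0,0]]'
```

```text
clock: 16.77
position: [0.4312, -0.3453, 0.1715]
ee_rot: [2.434, 1.98, -0.001]
force: [0.3, -5.1, 5.9]
width: 0.004
gripper_force: 3.2
```

```bash
python3 -m creep '[[0,0,0.025,0,0],[0,0,0.025,0,0]]'
```

```text
clock: 17.02
position: [0.4312, -0.3454, 0.1695]
ee_rot: [2.434, 1.98, -0.001]
force: [-0.7, -5.3, 7.1]
width: 0.001
gripper_force: 3.3
```

```bash
python3 -m creep '[[0,0,0.025,0,0],[0,0,0.02,0,0]]'
```

```text
clock: 17.27
position: [0.4312, -0.3454, 0.1682]
ee_rot: [2.433, 1.98, -0.001]
force: [-4.3, -3.2, 16.1]
width: 0.003
gripper_force: 8.1
```

Firm on the stop. I hold briefly, release, back away and check.

```bash
python3 -m creep '[[0,0,0,0,0],[0,0,0.005,0,0],[0,0,0,0,0],[0,0,0,0,0],[0,0,0,0,0],[0,0,0,0,0]]'; python3 -m creep '[[0,0,-0.05,0,0],[0,0,-0.2,0,0],[0,0,-0.8,0,0],[0,0,-1,0,0],[0,0,-0.8,0,0],[-1,0,0,0,0],[-1,0,0,0,0],[-1,0,0,0,0],[-1,0,0,0,0],[0,0,0,0,0],[0,0,0,0,0]]'
python3 - <<'E'
from cell import vision
from h import *
import cv2
t=vision.get_image("top");s=vision.get_image("scene")
P=cloud(t)
for u,v in [(260,191),(362,215),(285,200),(318,205)]:print(u,v,P[v,u].round(4))
a=t["pixels"][165:240,235:385];b=s["pixels"][90:190,215:365]
a=cv2.resize(a,(600,300),interpolation=2);b=cv2.resize(b,(450,300),interpolation=2)
cv2.imwrite("pics/p5.png",np.vstack([a,cv2.copyMakeBorder(b,0,0,0,150,0)]))
E
```

```text
clock: 18.02
position: [0.4312, -0.3454, 0.1682]
ee_rot: [2.433, 1.979, -0.001]
force: [-4.0, -4.6, 12.8]
width: 0.007
gripper_force: 6.5
clock: 19.4
position: [0.3987, -0.4989, 0.2802]
ee_rot: [-2.434, -1.984, -0.001]
force: [0.6, 0.3, 0.5]
width: 0.003
gripper_force: 0.0
260 191 [ 0.4808 -0.0948  0.1695]
362 215 [ 0.4256 -0.3576  0.1674]
285 200 [ 0.4607 -0.1612  0.144 ]
318 205 [ 0.4495 -0.2481  0.146 ]
```

View pics/p5.png

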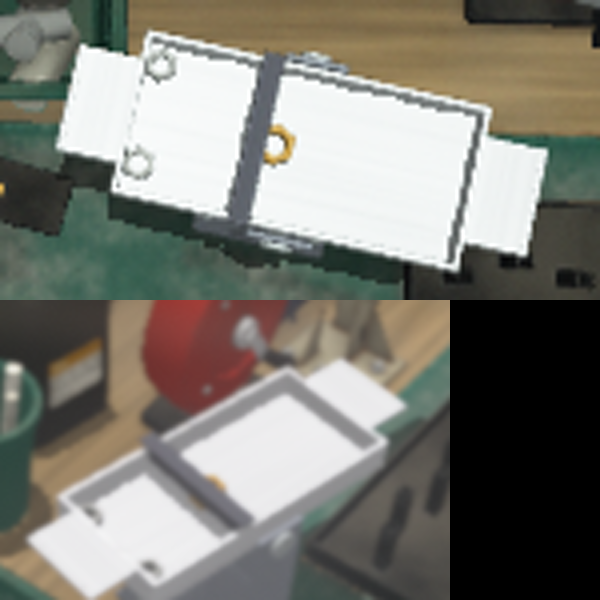

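The tray is level (flanges at 0.1695 and 0.1674), both small nuts are at the end of the pocket ((160,67) and (138,163)), and the large nut is behind the gate (275,147).

```bash
python3 -c "
from cell import sign_off
print(sign_off())"
```

```text
the job is handed in; nothing more can be done
None
```

The job is handed in: both small nuts lie at the end of the pocket, the large nut is behind the gate, and the tray is back level and released, with presses of about 13–18 N on each stop and about 19.5 s of the 51 s used.

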